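# Unbolt the key chest and hold its lid half open

## Task

Wind the crank handwheel on the plywood key chest counter-clockwise until the steel bolt is drawn fully back against its stop, then raise the lid by its pull bar to 45 degrees and keep holding it there so that I can reach in for my keys: the lid drops shut if let go, so finish with the gripper still holding it steady. Leave the things standing around the chest where they are.

Things in the scene. Friction and masses are not known exactly. Their poses are not given: they have to be found in the camera images.
- chest: birch plywood key chest fixed to the table, 220 mm deep (x), 320 wide (y), 110 high; front faces its -x, towards the robot, turned up to 20 degrees either way. Origin at the centre of its underside, z up. The lid covers its right part (y -159 to +47 mm); its left part (y +50 to +160 mm) is a fixed deck, top at 110 mm, with the handwheel and the steel bolt
- wheel (a joint): turn of the handwheel in rad, positive counter-clockwise from above. Drives the bolt by rack and pinion, 8 mm per rad: 0 = bolt fully over the lid, 5.0 = bolt at its stop. At the start 0 to 1.4, so 3.6 to 5 rad (up to 0.8 turn) counter-clockwise are left. Friction (about 2 N at the crank grip); stays where it is left
- wheel_axis (a point): point on the handwheel's upright axis, at chest (-20, +108, 160) mm, level with the crank grip. The wheel's rim is 93 mm across, three spokes, dark steel, rim top 137 mm above the table, hub top 138 mm
- crank_grip (a point): middle (22 mm above its foot) of the black upright crank grip: a barrel 14 to 16 mm thick, 138 to 178 mm above the table, 38 mm from the wheel's axis. It spins freely on its pin, so it can be carried round with the tool's heading unchanged. At wheel = 0 it stands on the chest's -x side of the axis and first goes towards the lid (-y)
- bolt (a joint): position of the flat steel bolt in m: 0 = its tip reaches 24 mm over the lid's left edge and locks the lid down; 0.024 = just clear of the lid; 0.040 = drawn back against the dark steel stop block at the left edge of the deck, the end of its travel. It slides to the chest's +y
- bolt_tip (a point): middle of the upper edge of the bolt's tip (the end over the lid). The bolt is 14 mm wide, 10 mm high, 88 mm long, its top 121 mm above the table
- lid (a joint): opening angle of the lid in rad: 0 = shut and level, grows as the front edge rises, end of travel 1.4; 45 degrees = 0.785. The hinge is nearly frictionless: the lid falls shut from any angle when let go
- lid_panel: plywood lid with its steel pull bar, 221 mm from front to back, 206 mm wide, 12 mm thick, about 0.25 to 0.49 kg. Origin on the hinge axis, at the middle of the lid's far edge; x points along the lid away from its front edge, y along the hinge, z square out of its upper face
- lid_hinge (a point): middle of the hinge axis, fixed to the chest at (105, -56, 110) mm; the axis runs along the chest's y, at the far side of the lid, level with its top face
- pull_bar (a point): middle of the round steel pull bar on the lid: 12 mm thick, 100 mm long along y, on posts at its ends (80 mm clear between), its centre 35 mm above the lid's upper face and 190 mm in front of the hinge axis, so 145 mm above the table with the lid shut. Smooth: it can turn between the finger pads
- mint_tin: closed flat bare-metal mint tin, 62 x 97 x 22 mm, long side along its y; origin at the centre of its underside. Bystander, lies to the left of the chest
- torch: yellow plastic hand torch lying along its x axis, 155 mm long, 40 mm high at the head (+x); origin under its middle. Bystander, lies to the right of the chest
- coasters: stack of round cork coasters, 96 mm across, 31 mm high; origin at the centre of its underside. Bystander, to the right of the chest
- glasses_case: dark glasses case, 160 mm along its x, 62 mm wide, 44 mm high; origin at the centre of its underside. Bystander, behind the chest
- bowl: white ceramic bowl, 120 mm across, 45 mm high; origin at the centre of its underside. Bystander, to the left of the chest
- shoe_brush: shoe brush with wooden back, 150 mm along its x, 48 mm wide, 38 mm high; origin at the centre of its underside. Bystander, on the right of the table
- polish_can: standing can, 48 mm across, 130 mm high; origin at the centre of its underside. Bystander, at the left of the table

How it is judged:
By the outcome, as a careful person would: the job done as asked, in the order asked, and still so for the second after the job is handed in, while the arm keeps its last pose, push and grip.
It also fails if it takes over 51 s, if anything falls off the work surface, if the arm or the gripper's body presses on something with over 40 N, if the wrist force passes 120 N, or if a joint passes its speed limit or range.

## Robot

A 6-joint arm with a two-finger parallel gripper is mounted at the origin on the work surface. World frame = base frame: x ahead of the robot, y to its left, z up, the work surface at z = 0. Lengths are in m, angles in rad, forces in N, time in s.
With the tool pointing down it reaches from about 0.3 to 0.875 m from the base axis. Payload 4.2 kg.
Tool frame: the origin (TCP) lies at the very end of the fingers, on their centre line; the grasp point (between the pads) lies 19 mm behind it; z points along the fingers, y is the line along which they close (so a half turn about z gives the same grasp; the last joint's range is limited). The gripper opens to 85 mm and grips with 20 to 120 N. Pads are 22 mm wide; open, the fingers measure 114 mm over their backs; the gripper's body (76 mm by 85 mm) begins 54 mm behind the grasp point. The pads swing forward as they close: fully open they stand 13 mm farther back than shut.
Start: joints at [-1.21, 0.32, 1.565, -0, 1.257, -0.02], TCP at [0.214, -0.534, 0.231] pointing down, gripper open.
Joint ranges: [-3.11, 3.11], [-0.84, 2.01], [0.21, 2.61], [-1.34, 4.49], [0.05, 2.63], [-2.56, 2.56]. Speed limits (rad/s): [2.57, 2.57, 3.14, 3.14, 3.14, 3.14].

## Interface

Orientations are given as a rotation vector (axis times angle).
In Python, from workcell import robot, imaging, sign_off gives the robot as it stands.
- The arm moves only by the tool servo_tool, never from a script. Its argument "rows" is text: rows parted by semicolons, each of 7 numbers parted by spaces: the opening, from 0 (shut) to 1 (fully open), then the shift along the world's x, y, z in cm, then the turn, a rotation vector about the world's x, y, z in rad. A call has 1 to 12 rows; each row shifts and turns the commanded pose from where the row before left it; what a row does not reach is not made up. A row lasts 1/12 s, in which the tool goes at most 41.7 mm and 7.16 degrees, less where a joint would pass 70% of its speed; a pose out of reach is approached as far as the arm can. A call with a gripper value outside its range is refused whole. The fingers move at their own pace and stop on an object; "newtons" is the grip in N (left out, the last holds). Time passes only in rows, so rows that do not move let the fingers close. It gives the time, the measured TCP pose, the force, the opening and the grip force at its end, in the units of the state.
- robot.state(): the state, without advancing time (a new reading comes with each control period).
- imaging.get_image(name): name is "scene" or "side" or "wrist"; returns (picture, depth): 480x640x3 uint8, red, green, blue; 480x640 float32, m along the optical axis (not along the pixel's ray), 0 where there is no reading.
- imaging.camera_info(name): a dict with "fx", "fy", "cx", "cy" (pixels), "eye" and "attitude" of the camera in the world. Camera axes: x right, y down, z forward; pixel columns grow to the right and rows downward; lengths in m; the calibration is good to about 2 mm. The wrist camera is an equidistant fisheye: a pixel r from the principal point sees the ray r / f radians off the axis. A picture is of the moment at which its call begins: read the wrist's pose just before it. camera_info takes no time and is no camera call; for the wrist camera it gives the pose at the moment of the call.
- sign_off(): hands the job in; it is judged then, once.
The state is a dict: "time_s": time; "q": joint angles; "dq": joint speeds; "joint_efforts": joint torques, N m; "tcp_pos": TCP position; "eef_rot": TCP orientation; "ft_force": force on the tool from outside, world axes, zero at the start; "torque": the same for the moment, N m; "gripper_width": finger opening in m; "grip_force": force on a finger pad.
Only numpy, scipy, OpenCV 4.12 (cv2) and the standard library are available. Lean on these libraries where they do the work, as an engineer would, in place of code of your own. Each camera call takes 0.05 s, during which the arm holds its last target. There are 200 camera calls.

## Working session

There is one attempt and no reset: what is moved stays moved. The work goes in short steps, Python scripts to look and compute and a tool call to move; the robot and the scene stay as the last step left them, time stands still between calls to the robot, and variables do not carry over. Pictures are saved under pics/ and viewed, at most 10 in all, crops included, and the job is handed in when it is done.

Besides the shell and the picture viewer there is one more tool, called after "Call:" as name(argument=value, ...) on one line, values as JSON. servo_tool: Moves the arm, as the interface text tells. Its arguments: {"type":"object","properties":{"rows":{"type":"string"},"newtons":{"type":"number"}},"required":["rows"]}

```bash
mkdir -p pics; ls; cat > h.py <<'E'
import numpy as np, cv2
from scipy.spatial.transform import Rotation as R
from workcell import robot, imaging, sign_off
def Rm(a):
    a=np.array(a,float)
    return a if a.shape==(3,3) else (R.from_rotvec(a).as_matrix() if a.size==3 else R.from_quat(a).as_matrix())
def cloud(info,d):
    v,u=np.mgrid[:480,:640]
    p=np.dstack([(u-info['cx'])/info['fx']*d,(v-info['cy'])/info['fy']*d,d])
    return p@Rm(info['attitude']).T+np.array(info['eye'])
def grab(n):
    i=imaging.camera_info(n); im,d=imaging.get_image(n); return i,im,d
E
python3 - <<'E'
from h import *
for n in ('scene','side'):
    i,im,d=grab(n); print(n,i)
    cv2.imwrite(f'pics/{n}0.png',im[:,:,::-1]); np.savez(f'{n}0.npz',im=im,d=d)
print(robot.state())
E
```

```text
pics
scene {'fx': 528.0049213957963, 'fy': 528.0049213957963, 'cx': 323.1981754494279, 'cy': 243.25059213699865, 'eye': array([ 1.53712928, -0.55974678,  0.83011555]), 'attitude': array([-1.93458436, -1.11868206,  0.5876889 ])}
side {'fx': 574.4204592799773, 'fy': 574.4204592799773, 'cx': 328.15537057529036, 'cy': 240.6899212501244, 'eye': array([0.14438134, 0.84531638, 0.95217629]), 'attitude': array([-0.62972092,  2.60768649, -1.1890563 ])}
{'time_s': 0.1, 'q': array([-1.21000311e+00,  3.20185107e-01,  1.56557781e+00,  2.34005943e-05,
        1.25739603e+00, -1.99854658e-02]), 'dq': array([-0.00105811, -0.00253786, -0.00351952,  0.00129997,  0.00062385,
        0.00106761]), 'joint_efforts': array([ 7.24429283e-04, -4.16406763e+01, -2.34703481e+01,  9.62043441e-05,
        4.86633828e-03,  1.54521601e-06]), 'tcp_pos': array([ 0.21355505, -0.53339908,  0.23058289]), 'eef_rot': array([-3.08330876e+00, -5.94214833e-01,  3.82582064e-04]), 'ft_force': array([ 0.25979484, -1.30233749,  0.11811802]), 'torque': array([-0.02022915,  0.03091707,  0.02646516]), 'grip_force': 0.0, 'gripper_width': 0.08537994399830803}
```

View pics/scene0.png

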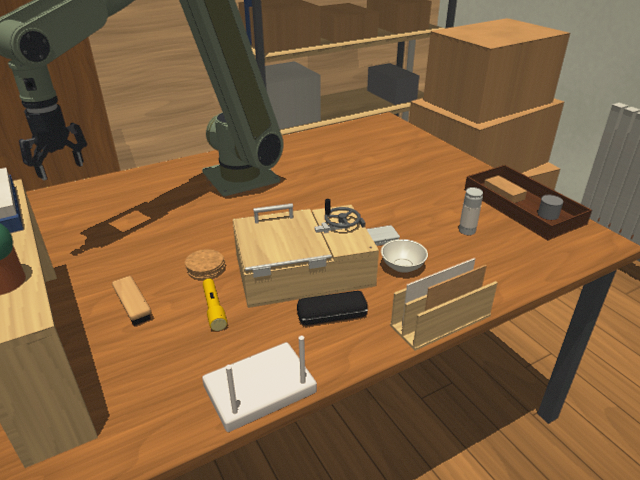

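View pics/side0.png

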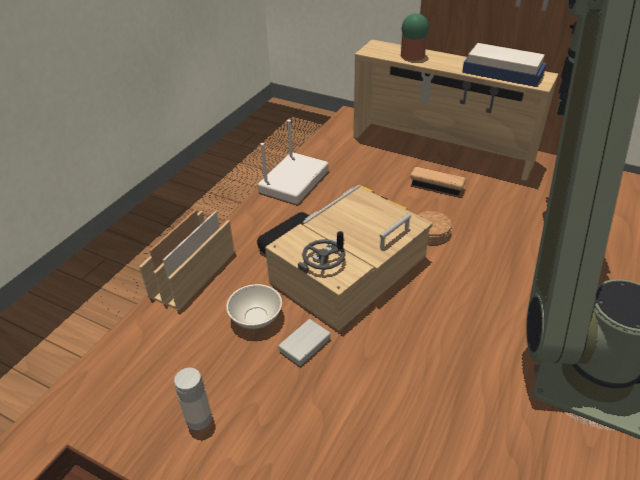

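The scene view shows the chest near (305,250), wheel (342,217), grip (327,208) and bar (273,211). In the side view the wheel is at (323,255), the grip at (340,240) and the bar at (396,231). Next I measure all of these from depth and height.

```bash
python3 - <<'E'
from h import *
boxes={'scene':(190,300,225,385),'side':(170,330,255,440)}
A=[]
for n in boxes:
    f=np.load(n+'0.npz'); i=imaging.camera_info(n); P=cloud(i,f['d']); im=f['im']
    a,b,c,e=boxes[n]; S=P[a:b,c:e].reshape(-1,3); C=im[a:b,c:e].reshape(-1,3).astype(int); ok=f['d'][a:b,c:e].ravel()>0
    S,C=S[ok],C[ok]
    m=(abs(S[:,2]-.110)<.006)&(C[:,0]-C[:,2]>40)
    r=cv2.minAreaRect((S[m,:2]*1000).astype(np.float32)); print(n,'top',m.sum(),r, 'z',np.median(S[m,2]))
    dark=C.max(1)<70
    g=dark&(S[:,2]>.148)&(S[:,2]<.185); print(' grip',g.sum(),S[g].mean(0),S[g].min(0),S[g].max(0))
    w=(C.max(1)<110)&(abs(S[:,2]-.135)<.008); print(' wheel',w.sum(),S[w].mean(0),cv2.minEnclosingCircle((S[w,:2]*1000).astype(np.float32)))
    h=(S[:,2]>.134)&(S[:,2]<.156)&(C.max(1)-C.min(1)<40)&(C.min(1)>85); 
    print(' bar',h.sum(),S[h].mean(0),S[h].min(0),S[h].max(0))
    # table points check
    t=P[(abs(P[...,2])<.02)]; print(' table z',np.median(t[:,2]))
E
```

```text
scene top 5588 ((567.6361694335938, -59.60057067871094), (319.57867431640625, 236.96084594726562), 74.86955261230469) z 0.11012701214878873
 grip 63 [0.55843986 0.01635679 0.1658597 ] [0.54833667 0.01022659 0.14846723] [0.56552092 0.02517196 0.18020338]
 wheel 363 [0.57649865 0.03204345 0.13524692] ((539.5233154296875, -28.926631927490234), 136.36947631835938)
 bar 256 [ 0.52152385 -0.03295019  0.14323585] [ 0.45998407 -0.1408982   0.13426024] [0.62359677 0.09102728 0.15425474]
 table z 0.00019025268317895971
side top 7439 ((568.3804931640625, -58.71504211425781), (325.32843017578125, 236.02874755859375), 74.28998565673828) z 0.10982706006999388
 grip 78 [0.55299133 0.02452334 0.16599841] [0.54697514 0.01527734 0.14821622] [0.55981536 0.02980585 0.18021653]
 wheel 539 [0.57144032 0.04707451 0.1349542 ] ((532.4761962890625, -20.046592712402344), 135.3345947265625)
 bar 311 [ 0.521787   -0.02659658  0.1434083 ] [ 0.45521029 -0.13823556  0.13407262] [0.62334078 0.09232805 0.15423153]
 table z 0.00017038718014594778
```

```bash
python3 - <<'E'
from h import *
from scipy.optimize import least_squares
yaw=np.deg2rad(-15.4); M=np.array([[np.cos(yaw),-np.sin(yaw)],[np.sin(yaw),np.cos(yaw)]]); c=np.array([.568,-.059])
for n in ('scene','side'):
    f=np.load(n+'0.npz'); i=imaging.camera_info(n); P=cloud(i,f['d']).reshape(-1,3); C=f['im'].reshape(-1,3).astype(int)
    ok=(f['d'].ravel()>0); P,C=P[ok],C[ok]
    L=(P[:,:2]-c)@M; z=P[:,2]
    inn=(abs(L[:,0])<.14)&(abs(L[:,1])<.18)
    # top faces: local extents and sides
    m=inn&(abs(z-.11)<.003)&(C[:,0]-C[:,2]>40)
    print(n,'top x 0.5/99.5%',np.percentile(L[m,0],[.3,99.7]),'y',np.percentile(L[m,1],[.3,99.7]))
    w=inn&(abs(z-.135)<.004)&(L[:,1]>.05)&(C.max(1)<110); X=L[w]
    fit=least_squares(lambda p:np.hypot(*(X-p[:2]).T)-.0435,[-.02,.108],loss='soft_l1',f_scale=.002)
    fx=X[abs(fit.fun)<.006]; fit=least_squares(lambda p:np.hypot(*(fx-p[:2]).T)-.0435,fit.x,loss='soft_l1',f_scale=.002)
    print(' wheel local',fit.x,len(fx),'world',c+M@fit.x,np.abs(fit.fun).mean())
    b=inn&(z>.143)&(z<.155)&(L[:,1]<.04)&(L[:,0]<-.04); B=L[b]
    print(' bar',b.sum(),B.mean(0),'y range',B[:,1].min(),B[:,1].max(),'x',B[:,0].min(),B[:,0].max(), 'slope',np.polyfit(B[:,1],B[:,0],1)[0], 'world',c+M@B.mean(0))
    g=inn&(z>.150)&(z<.182)&(L[:,1]>.04)&(C.max(1)<90); G=L[g]; cam=((np.array(i['eye'])[:2]-c)@M)-G.mean(0); cam/=np.hypot(*cam)
    gc=G.mean(0)-cam*.0055; print(' grip local centre',gc,'world',c+M@gc,'rel axis',gc-fit.x,np.hypot(*(gc-fit.x)))
    t=inn&(abs(z-.121)<.004)&(L[:,1]>-.0)&(L[:,1]<.2)&(abs(L[:,0])<.08)&(C.max(1)-C.min(1)<45); print(' bolt',t.sum(),np.percentile(L[t],[1,50,99],axis=0).tolist())
# free objects: tall things >0.03 nearby
E
```

```text
scene top x 0.5/99.5% [-0.11409587  0.11370056] y [-0.15935596  0.15736231]
 wheel local [-0.01532546  0.10535316] 195 world [0.58120197 0.04664026] 0.0023979406558133558
 bar 162 [-0.07906762 -0.05822449] y range -0.10714454798917905 -0.008302564648844272 x -0.09014202893440057 -0.07135842093713378 slope -0.00911108069292153 world [ 0.4763094  -0.09413707]
 grip local centre [-0.0345079   0.07145666] world [0.55370685 0.01905482] rel axis [-0.01918244 -0.0338965 ] 0.03894789346744944
 bolt 121 [[-0.015661383045656518, 0.03166385409809912], [0.0011048137609561478, 0.06124690427427565], [0.014016418415809893, 0.15729104691921417]]
side top x 0.5/99.5% [-0.11555529  0.11089416] y [-0.15908192  0.15917873]
 wheel local [-0.02001604  0.10871303] 284 world [0.57757204 0.05112511] 0.0022651419416694347
 bar 191 [-0.08447374 -0.05481011] y range -0.10944328391363169 -0.005627787559860552 x -0.09015118018904221 -0.07606047672529427 slope 0.0006438277609253536 world [ 0.4720041  -0.08940966]
 grip local centre [-0.03307879  0.0722566 ] world [0.55529708 0.01944653] rel axis [-0.01306275 -0.03645643] 0.03872604746739784
 bolt 136 [[-0.027974907760653978, 0.05078082992921675], [-0.004791124948392758, 0.11310826933981666], [0.008612874122341858, 0.15974337379546333]]
```

Call:
servo_tool(rows="1 1.7 2.76 0.2 0 0 0.046;1 1.7 2.76 0.2 0 0 0.046;1 1.7 2.76 0.2 0 0 0.046;1 1.7 2.76 0.2 0 0 0.046;1 1.7 2.76 0.2 0 0 0.046;1 1.7 2.76 0.2 0 0 0.046;1 1.7 2.76 0.2 0 0 0.046;1 1.7 2.76 0.2 0 0 0.046;1 1.7 2.76 0.2 0 0 0.046;1 1.7 2.76 0.2 0 0 0.046", newtons=40)

```text
time_s: 0.93
tcp_pos: [0.384, -0.2562, 0.2512]
eef_rot: [-2.866, -1.285, 0.0]
ft_force: [1.8, -0.8, -0.1]
gripper_width: 0.0853
grip_force: 0.0
```

Call:
servo_tool(rows="1 1.7 2.76 0.2 0 0 0.046;1 1.7 2.76 0.2 0 0 0.046;1 1.7 2.76 0.2 0 0 0.046;1 1.7 2.76 0.2 0 0 0.046;1 1.7 2.76 0.2 0 0 0.046;1 1.7 2.76 0.2 0 0 0.046;1 1.7 2.76 0.2 0 0 0.046;1 1.7 2.76 0.2 0 0 0.046;1 1.7 2.76 0.2 0 0 0.046;1 1.7 2.76 0.2 0 0 0.046;1 0 0 0 0 0 0;1 0 0 0 0 0 0")

```text
time_s: 1.93
tcp_pos: [0.5539, 0.0193, 0.2705]
eef_rot: [-2.497, -1.905, 0.002]
ft_force: [0.4, -0.4, -0.2]
gripper_width: 0.0857
grip_force: 0.0
```

Call:
servo_tool(rows="1 0.1 0 -2.5 0 0 0;1 0 0 -2.5 0 0 0;1 0 0 -2.5 0 0 0;1 0 0 -2.5 0 0 0;1 0 0 -1.5 0 0 0;1 0 0 -0.8 0 0 0;1 0 0 0 0 0 0")

```text
time_s: 2.52
tcp_pos: [0.553, 0.0171, 0.1465]
eef_rot: [-2.5, -1.899, 0.006]
ft_force: [0.5, -0.2, 1.0]
gripper_width: 0.0852
grip_force: 0.0
```

```bash
python3 - <<'E'
from h import *
a,im,d=grab('wrist'); j,s,_=grab('side'); print(robot.state()['ft_force'],robot.state()['tcp_pos'])
crop=cv2.resize(s[170:330,230:470],None,fx=2,fy=2)
cv2.imwrite('pics/w1.png',np.hstack([cv2.resize(im,(427,320)),crop[:, :370]])[:,:,::-1])
E
```

```text
[ 1.02332971 -0.95089794 -0.06914343] [0.55491724 0.01753985 0.1490201 ]
```

View pics/w1.png

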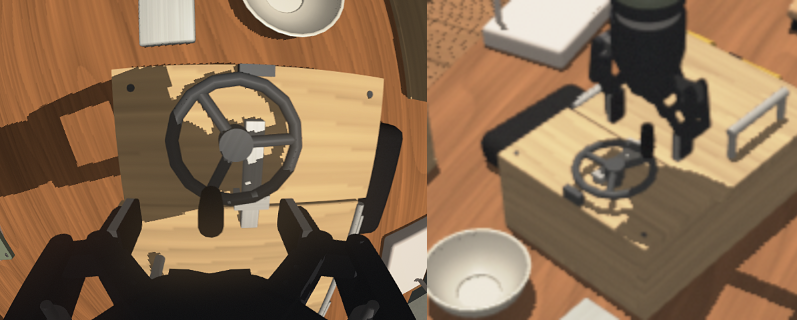

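The wrist view (left) shows the black grip at (211,210), centred between the open pads at (122,215) and (293,215). I'm closing on it.

Call:
servo_tool(rows="0 0 0.1 0 0 0 0;0 0 0 0 0 0 0;0 0 0 0 0 0 0;0 0 0 0 0 0 0;0 0 0 0 0 0 0;0 0 0 0 0 0 0;0 0 0 0 0 0 0;0 0 0 0 0 0 0")

```text
time_s: 3.28
tcp_pos: [0.5547, 0.0191, 0.1487]
eef_rot: [2.5, 1.902, 0.0]
ft_force: [-1.9, -0.5, 3.6]
gripper_width: 0.014
grip_force: 39.1
```

```bash
python3 - <<'E'
from h import *
s=robot.state(); print(s['tcp_pos'],s['ft_force'],s['gripper_width'],s['grip_force'])
M=R.from_euler('z',-15.4,degrees=True).as_matrix()[:2,:2]
ax=np.array([.569,-.059])+M@[-.02,.108]; r=M.T@(s['tcp_pos'][:2]-ax); print(ax,r,np.hypot(*r),'theta',np.arctan2(-r[1],-r[0]))
th=1.13+np.arange(0,33)*.12
p=ax+.038*(M@np.array([-np.cos(th),-np.sin(th)])).T.reshape(-1,2) if 0 else ax+(M@(.038*np.array([-np.cos(th),-np.sin(th)]))).T
print(np.c_[th[1:],np.round(np.diff(p,axis=0)*100,2)])
E
```

```text
[0.55468644 0.01914911 0.14872655] [-1.87937529 -0.49976504  3.62301464] 0.014033731984325944 39.137764637125656
[0.57839815 0.05043343] [-0.01455261 -0.03645785] 0.03925497988139291 theta 1.1910120078493662
[[ 1.25  0.36 -0.28]
 [ 1.37  0.39 -0.23]
 [ 1.49  0.42 -0.18]
 [ 1.61  0.44 -0.13]
 [ 1.73  0.45 -0.08]
 [ 1.85  0.46 -0.02]
 [ 1.97  0.45  0.03]
 [ 2.09  0.45  0.09]
 [ 2.21  0.43  0.14]
 [ 2.33  0.41  0.19]
 [ 2.45  0.39  0.24]
 [ 2.57  0.36  0.28]
 [ 2.69  0.32  0.32]
 [ 2.81  0.28  0.36]
 [ 2.93  0.23  0.39]
 [ 3.05  0.19  0.42]
 [ 3.17  0.13  0.44]
 [ 3.29  0.08  0.45]
 [ 3.41  0.03  0.45]
 [ 3.53 -0.03  0.45]
 [ 3.65 -0.08  0.45]
 [ 3.77 -0.13  0.44]
 [ 3.89 -0.19  0.42]
 [ 4.01 -0.23  0.39]
 [ 4.13 -0.28  0.36]
 [ 4.25 -0.32  0.32]
 [ 4.37 -0.36  0.28]
 [ 4.49 -0.39  0.24]
 [ 4.61 -0.41  0.19]
 [ 4.73 -0.43  0.14]
 [ 4.85 -0.45  0.09]
 [ 4.97 -0.45  0.03]]
```

Call:
servo_tool(rows="0 0.36 -0.28 0 0 0 0;0 0.39 -0.23 0 0 0 0;0 0.42 -0.18 0 0 0 0;0 0.44 -0.13 0 0 0 0;0 0.45 -0.08 0 0 0 0;0 0.46 -0.02 0 0 0 0;0 0.45 0.03 0 0 0 0;0 0.45 0.09 0 0 0 0;0 0.43 0.14 0 0 0 0;0 0.41 0.19 0 0 0 0")

```text
time_s: 4.12
tcp_pos: [0.5975, 0.0151, 0.1487]
eef_rot: [-2.499, -1.901, -0.001]
ft_force: [-3.8, 3.4, 7.1]
gripper_width: 0.0138
grip_force: 39.6
```

Call:
servo_tool(rows="0 0.39 0.24 0 0 0 0;0 0.36 0.28 0 0 0 0;0 0.32 0.32 0 0 0 0;0 0.28 0.36 0 0 0 0;0 0.23 0.39 0 0 0 0;0 0.19 0.42 0 0 0 0;0 0.13 0.44 0 0 0 0;0 0.08 0.45 0 0 0 0;0 0 0 0 0 0 0")

```text
time_s: 4.87
tcp_pos: [0.6167, 0.0439, 0.1487]
eef_rot: [-2.499, -1.902, 0.002]
ft_force: [-4.7, 1.9, 7.3]
gripper_width: 0.0137
grip_force: 39.6
```

```bash
python3 - <<'E'
from h import *
s=robot.state(); print(s['tcp_pos'],s['ft_force'],s['gripper_width'],s['grip_force'])
M=R.from_euler('z',-15.4,degrees=True).as_matrix()[:2,:2]
ax=np.array([.5784,.0504]); r=M.T@(s['tcp_pos'][:2]-ax); print(r,np.hypot(*r),'theta',np.arctan2(-r[1],-r[0])%6.283)
# circle centre from start chord, for check: chord midpoint/centres with R=38
a=np.array([.55469,.01915]); b=s['tcp_pos'][:2]; m=(a+b)/2; d=b-a; h=np.sqrt(max(0,.038**2-d@d/4)); n=np.array([-d[1],d[0]])/np.hypot(*d); print(np.hypot(*d),m+n*h)
E
```

```text
[0.61674071 0.04392247 0.14867698] [-4.72092538  1.90907893  7.29127972] 0.013678490779760575 39.594920173985884
[0.03868425 0.00393665] 0.03888403651534626 theta 3.242821871044457
0.06681291387114041 [0.57900027 0.04835635]
```

Call:
servo_tool(rows="0 0.03 0.45 0 0 0 0;0 -0.03 0.45 0 0 0 0;0 -0.08 0.45 0 0 0 0;0 -0.13 0.44 0 0 0 0;0 -0.19 0.42 0 0 0 0;0 -0.23 0.39 0 0 0 0;0 -0.28 0.36 0 0 0 0;0 -0.32 0.32 0 0 0 0;0 -0.36 0.28 0 0 0 0;0 -0.39 0.24 0 0 0 0")

```text
time_s: 5.7
tcp_pos: [0.5985, 0.081, 0.1487]
eef_rot: [2.498, 1.901, 0.002]
ft_force: [0.8, -2.0, 4.6]
gripper_width: 0.014
grip_force: 39.4
```

Call:
servo_tool(rows="0 -0.41 0.19 0 0 0 0;0 -0.43 0.14 0 0 0 0;0 -0.45 0.09 0 0 0 0;0 -0.45 0.03 0 0 0 0;0 0 0 0 0 0 0;0 0 0 0 0 0 0")

```text
time_s: 6.2
tcp_pos: [0.5795, 0.0864, 0.1487]
eef_rot: [-2.5, -1.902, -0.0]
ft_force: [-1.9, 0.3, 6.7]
gripper_width: 0.014
grip_force: 39.5
```

```bash
cat > th.py <<'E'
from h import *
s=robot.state(); print(s['time_s'],s['tcp_pos'],s['ft_force'],s['gripper_width'],s['grip_force'])
M=R.from_euler('z',-15.4,degrees=True).as_matrix()[:2,:2]
ax=np.array([.5784,.0504]); r=M.T@(s['tcp_pos'][:2]-ax); print(r,np.hypot(*r),'theta',np.arctan2(-r[1],-r[0])%6.283, 'F local',M.T@s['ft_force'][:2])
E
python3 th.py
```

```text
6.2 [0.57945336 0.08641737 0.14867781] [-1.8534525   0.26792624  6.67210103] 0.013988449274938657 39.53333452809602
[-0.00854909  0.0350039 ] 0.03603276645224803 theta 4.951746817902966 F local [-1.85805449 -0.23388919]
```

Call:
servo_tool(rows="0 -0.15 -0.01 0 0 0 0;0 -0.15 -0.02 0 0 0 0;0 -0.15 -0.03 0 0 0 0;0 0 0 0 0 0 0")

```text
time_s: 6.53
tcp_pos: [0.5767, 0.0863, 0.1487]
eef_rot: [2.5, 1.901, 0.006]
ft_force: [3.9, 3.8, 3.4]
gripper_width: 0.0139
grip_force: 39.3
```

```bash
python3 th.py
```

```text
6.5333 [0.57667614 0.08628001 0.14874158] [3.94394822 3.84252071 3.35031197] 0.013907027341441733 39.29279717733152
[-0.01119013  0.03413397] 0.03592140168021156 theta 5.028992680267847 F local [2.78193747 4.75189613]
```

Call:
servo_tool(rows="0 -0.2 -0.04 0 0 0 0;0 -0.2 -0.04 0 0 0 0;0 0 0 0 0 0 0")

```text
time_s: 6.78
tcp_pos: [0.5748, 0.0861, 0.1488]
eef_rot: [2.499, 1.9, 0.014]
ft_force: [8.8, 3.9, -0.3]
gripper_width: 0.0139
grip_force: 39.2
```

```bash
python3 th.py; python3 - <<'E'
from h import *
ims=[]
for n,(a,b,c,e) in {'side':(200,320,250,400),'scene':(180,270,300,412)}.items():
    i,im,d=grab(n); ims.append(cv2.resize(im[a:b,c:e],(400,320)))
    P=cloud(i,d); L=(P[...,:2]-[.569,-.059])@R.from_euler('z',-15.4,degrees=True).as_matrix()[:2,:2]; C=im.astype(int)
    t=(abs(P[...,2]-.121)<.004)&(L[...,1]>0)&(L[...,1]<.2)&(abs(L[...,0])<.03)&(C.max(2)-C.min(2)<40)&(C.min(2)>70)
    print(n,t.sum(),np.percentile(L[t],[2,50,98],axis=0).tolist())
cv2.imwrite('pics/b1.png',np.hstack(ims)[:,:,::-1])
E
```

```text
6.7833 [0.57475897 0.08611443 0.14882357] [ 8.79574196  3.90277876 -0.26237603] 0.01386846744647129 39.17555125197396
[-0.01299449  0.03346522] 0.03589955180268875 theta 5.082581899374462 F local [7.44352762 6.09841415]
side 24 [[-0.016966037562055603, 0.061796666202545], [-0.006583661023290426, 0.13155844368294672], [0.005906966481329542, 0.15269166465695908]]
scene 79 [[-0.014776317042386787, 0.05202030995991992], [0.0005175377837503353, 0.07391956872356349], [0.012520048392662683, 0.14926497353147483]]
```

View pics/b1.png

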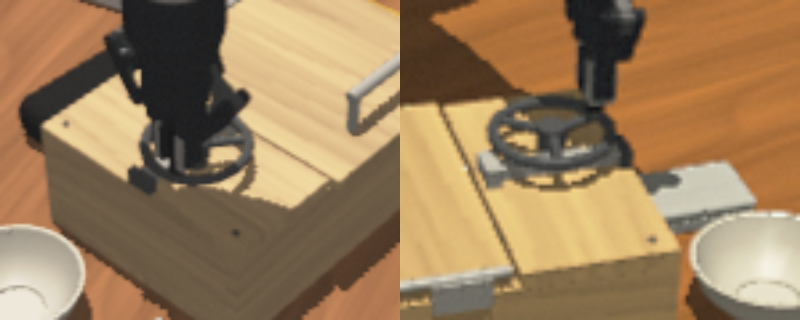

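The crops show the bolt tip at right-crop (488,165), well clear of the lid seam. I'm pushing a little more to confirm the stop.

Call:
servo_tool(rows="0 -0.25 -0.06 0 0 0 0;0 -0.25 -0.06 0 0 0 0;0 0 0 0 0 0 0;0 0 0 0 0 0 0")

```text
time_s: 7.22
tcp_pos: [0.5725, 0.0858, 0.1489]
eef_rot: [2.497, 1.898, 0.023]
ft_force: [15.9, 6.8, -4.6]
gripper_width: 0.0141
grip_force: 39.2
```

```bash
python3 th.py; python3 - <<'E'
from h import *
i,im,d=grab('scene'); P=cloud(i,d); L=(P[...,:2]-[.569,-.059])@R.from_euler('z',-15.4,degrees=True).as_matrix()[:2,:2]; C=im.astype(int)
m=(abs(P[...,2]-.121)<.003)&(abs(L[...,0])<.02)&(L[...,1]>.02)&(L[...,1]<.11)
q=L[m]; print(np.c_[q*1000,C[m]][np.argsort(q[:,1])][:14].round())
E
```

```text
7.2167 [0.57253115 0.08575691 0.14889115] [15.8542903   6.78941335 -4.63550503] 0.014093533208094075 39.242190113291144
[-0.01504737  0.03252893] 0.03584068020724533 theta 5.1454733000388355 F local [13.48207816 10.75584598]
[[ 11.  51.  98.  97.  91.]
 [ 10.  51.  98.  98.  92.]
 [-14.  52. 125. 123. 117.]
 [-18.  54. 188. 187. 176.]
 [ 10.  54. 102. 100.  92.]
 [  8.  55. 110. 108. 102.]
 [ -7.  56. 202. 197. 182.]
 [  7.  57.  95.  94.  88.]
 [  6.  58. 139. 135. 126.]
 [ 15.  58. 106. 103.  97.]
 [ 11.  59. 103. 101.  95.]
 [-10.  59. 205. 201. 184.]
 [ -3.  60. 208. 201. 185.]
 [ 10.  62. 106. 101.  89.]]
```

Force climbs steeply (to 17 N) at theta ≈ 5, so the bolt is on its stop. I'm easing off, releasing and rising.

Call:
servo_tool(rows="0 0.3 0.06 0 0 0 0;0 0.3 0.06 0 0 0 0;0.3 0 0 0 0 0 0;1 0 0 0 0 0 0;1 0 0 0 0 0 0;1 0 0 0 0 0 0;1 0 0 0 0 0 0;1 0 0 2 0 0 0;1 0 0 3 0 0 0;1 0 0 3 0 0 0;1 0 0 0 0 0 0")

```text
time_s: 8.18
tcp_pos: [0.5751, 0.0848, 0.2345]
eef_rot: [2.496, 1.899, 0.015]
ft_force: [0.4, 0.9, 1.0]
gripper_width: 0.0855
grip_force: 0.0
```

Call:
servo_tool(rows="1 -1 -2 0 0 0 0;1 -1 -2 0 0 0 0;1 -1 -2 0 0 0 0;1 -1 -2 0 0 0 0;1 -1 -2 0 0 0 0;1 -1 -2 0 0 0 0;1 -1 -2 0 0 0 0;1 -1 -2 0 0 0 0;1 -1 -1.5 0 0 0 0;1 -0.6 0 0 0 0 0;1 0 0 0 0 0 0")

```text
time_s: 9.1
tcp_pos: [0.4749, -0.0906, 0.2281]
eef_rot: [-2.501, -1.899, 0.001]
ft_force: [-0.1, 0.3, -0.5]
gripper_width: 0.0857
grip_force: 0.0
```

```bash
python3 th.py; python3 - <<'E'
from h import *
print(robot.state()['eef_rot'])
Mz=R.from_euler('z',-15.4,degrees=True).as_matrix()[:2,:2]; c=np.array([.569,-.059]); ims=[]
for n,(a,b,u,e) in {'side':(200,320,250,450),'scene':(180,280,230,400)}.items():
    i,im,d=grab(n); ims.append(cv2.resize(im[a:b,u:e],(400,240)))
    P=cloud(i,d); L=(P[...,:2]-c)@Mz; z=P[...,2]; C=im.astype(int)
    g=(z>.150)&(z<.182)&(abs(L[...,1]-.14)<.04)&(abs(L[...,0])<.07)&(C.max(2)<90); G=L[g]
    cam=((np.array(i['eye'])[:2]-c)@Mz)-G.mean(0); cam/=np.hypot(*cam); r=G.mean(0)-cam*.0055-[-.02,.108]
    print(n,g.sum(),'grip rel',r,np.arctan2(-r[1],-r[0])%6.283)
    b=(z>.143)&(z<.155)&(abs(L[...,1]+.056)<.06)&(abs(L[...,0]+.085)<.03)&(C.min(2)>90); print(b.sum(),L[b].mean(0) if b.any() else 0)
cv2.imwrite('pics/b2.png',np.hstack(ims)[:,:,::-1])
E
```

```text
9.1 [ 0.47488528 -0.09062676  0.22810231] [-0.11722804  0.25351644 -0.48682119] 0.08570938053600655 0.0
[-0.06234755 -0.16345222] 0.1749395494644943 theta 1.206389847038629 F local [-0.18034185  0.21328341]
[-2.50114941e+00 -1.89899723e+00  9.08673478e-04]
side 92 grip rel [-0.00909678  0.03336475] 4.978380348537437
122 [-0.08499046 -0.06415077]
scene 60 grip rel [-0.01037748  0.0344701 ] 5.0046303612188
97 [-0.08016875 -0.06302073]
```

View pics/b2.png

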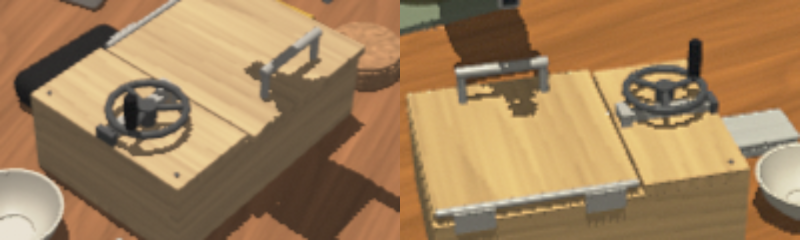

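The grip stands at about 4.99 rad in both views and the bolt is clear of the lid, back by the stop. The bar is at left-crop (292,62) and right-crop (503,65). I'm lowering onto it.

Call:
servo_tool(rows="1 -0.2 0.1 -2.5 0 0 0;1 0 0 -2.5 0 0 0;1 0 0 -2.2 0 0 0;1 0 0 -1.5 0 0 0;1 0 0 -1 0 0 0;1 0 0 -0.5 0 0 0;1 0 0 0 0 0 0;1 0 0 0 0 0 0")

```text
time_s: 9.87
tcp_pos: [0.475, -0.089, 0.1265]
eef_rot: [2.499, 1.903, 0.001]
ft_force: [-0.5, 0.2, 0.7]
gripper_width: 0.0851
grip_force: 0.0
```

Call:
servo_tool(rows="0 0 0 0 0 0 0;0 0 0 0 0 0 0;0 0 0 0 0 0 0;0 0 0 0 0 0 0;0 0 0 0 0 0 0;0 0 0 0 0 0 0;0 0 0 0 0 0 0;0 0 0 0 0 0 0", newtons=60)

```text
time_s: 10.53
tcp_pos: [0.474, -0.0893, 0.1266]
eef_rot: [-2.5, -1.902, 0.001]
ft_force: [-2.2, 0.5, 4.3]
gripper_width: 0.0098
grip_force: 58.4
```

```bash
python3 th.py; python3 - <<'E'
import numpy as np
s=np.deg2rad(np.arange(0,46,1.5)); a=s+np.arctan2(35,190); r=np.hypot(35,190)/10
f=-r*np.cos(a); z=r*np.sin(a); dx=np.diff(f); dz=np.diff(z)
print(np.c_[np.rad2deg(s[1:]),dx*.9641,dx*-.2656,dz].round(2)); print(f[-1]-f[0],z[-1]-z[0])
E
```

```text
10.5333 [ 0.47396282 -0.08933128  0.12662414] [-2.21254311  0.50234277  4.33627135] 0.00978164134075955 58.43912422657013
[-0.06358091 -0.16244822] 0.1744475739517311 theta 1.1977327413082242 F local [-2.26650284 -0.10324801]
[[ 1.50e+00  9.00e-02 -3.00e-02  5.00e-01]
 [ 3.00e+00  1.10e-01 -3.00e-02  4.90e-01]
 [ 4.50e+00  1.20e-01 -3.00e-02  4.90e-01]
 [ 6.00e+00  1.30e-01 -4.00e-02  4.90e-01]
 [ 7.50e+00  1.40e-01 -4.00e-02  4.80e-01]
 [ 9.00e+00  1.60e-01 -4.00e-02  4.80e-01]
 [ 1.05e+01  1.70e-01 -5.00e-02  4.70e-01]
 [ 1.20e+01  1.80e-01 -5.00e-02  4.70e-01]
 [ 1.35e+01  1.90e-01 -5.00e-02  4.60e-01]
 [ 1.50e+01  2.00e-01 -6.00e-02  4.60e-01]
 [ 1.65e+01  2.20e-01 -6.00e-02  4.50e-01]
 [ 1.80e+01  2.30e-01 -6.00e-02  4.50e-01]
 [ 1.95e+01  2.40e-01 -7.00e-02  4.40e-01]
 [ 2.10e+01  2.50e-01 -7.00e-02  4.30e-01]
 [ 2.25e+01  2.60e-01 -7.00e-02  4.30e-01]
 [ 2.40e+01  2.70e-01 -7.00e-02  4.20e-01]
 [ 2.55e+01  2.80e-01 -8.00e-02  4.10e-01]
 [ 2.70e+01  2.90e-01 -8.00e-02  4.10e-01]
 [ 2.85e+01  3.00e-01 -8.00e-02  4.00e-01]
 [ 3.00e+01  3.10e-01 -9.00e-02  3.90e-01]
 [ 3.15e+01  3.20e-01 -9.00e-02  3.80e-01]
 [ 3.30e+01  3.30e-01 -9.00e-02  3.70e-01]
 [ 3.45e+01  3.40e-01 -9.00e-02  3.60e-01]
 [ 3.60e+01  3.50e-01 -1.00e-01  3.50e-01]
 [ 3.75e+01  3.60e-01 -1.00e-01  3.40e-01]
 [ 3.90e+01  3.70e-01 -1.00e-01  3.30e-01]
 [ 4.05e+01  3.70e-01 -1.00e-01  3.20e-01]
 [ 4.20e+01  3.80e-01 -1.10e-01  3.10e-01]
 [ 4.35e+01  3.90e-01 -1.10e-01  3.00e-01]
 [ 4.50e+01  4.00e-01 -1.10e-01  2.90e-01]]
8.039844891608514 12.409902576697318
```

Call:
servo_tool(rows="0 0.05 -0.02 0.25 0 0 0;0 0.05 -0.02 0.25 0 0 0;0 0.1 -0.03 0.5 0 0 0;0 0.12 -0.03 0.5 0 0 0;0 0.13 -0.04 0.5 0 0 0;0 0 0 0 0 0 0")

```text
time_s: 11.03
tcp_pos: [0.4785, -0.0906, 0.1471]
eef_rot: [-2.499, -1.902, 0.001]
ft_force: [-4.2, 1.7, -0.9]
gripper_width: 0.0099
grip_force: 58.5
```

```bash
python3 th.py; python3 - <<'E'
from h import *
ims=[]
for n,(a,b,u,e) in {'side':(180,320,250,450),'scene':(160,280,220,390)}.items():
    i,im,d=grab(n); ims.append(cv2.resize(im[a:b,u:e],(400,280)))
cv2.imwrite('pics/l1.png',np.hstack(ims)[:,:,::-1])
E
```

```text
11.0333 [ 0.47852675 -0.09061233  0.14710029] [-4.24561337  1.68279695 -0.93936178] 0.009881354652060564 58.520872592926025
[-0.05884065 -0.16247129] 0.17279798357167234 theta 1.22332963366939 F local [-4.54005337  0.4949282 ]
```

View pics/l1.png

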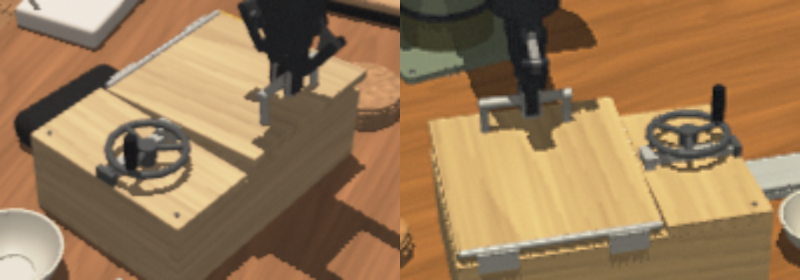

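The lid is up about 6° and held: its front edge shows a gap at left-crop (262,165). I'm continuing along the arc.

Call:
servo_tool(rows="0 0.14 -0.04 0.48 0 0 0;0 0.16 -0.04 0.48 0 0 0;0 0.17 -0.05 0.47 0 0 0;0 0.18 -0.05 0.47 0 0 0;0 0.19 -0.05 0.46 0 0 0;0 0.2 -0.06 0.46 0 0 0;0 0.22 -0.06 0.45 0 0 0;0 0.23 -0.06 0.45 0 0 0;0 0.24 -0.07 0.44 0 0 0;0 0.25 -0.07 0.43 0 0 0;0 0 0 0 0 0 0")

```text
time_s: 12.05
tcp_pos: [0.4977, -0.0958, 0.1935]
eef_rot: [-2.498, -1.901, 0.002]
ft_force: [-8.5, 5.3, 3.5]
gripper_width: 0.0095
grip_force: 58.6
```

Call:
servo_tool(rows="0 0.26 -0.07 0.43 0 0 0;0 0.27 -0.07 0.42 0 0 0;0 0.28 -0.08 0.41 0 0 0;0 0.29 -0.08 0.41 0 0 0;0 0.3 -0.08 0.4 0 0 0;0 0.31 -0.09 0.39 0 0 0;0 0.32 -0.09 0.38 0 0 0;0 0.33 -0.09 0.37 0 0 0;0 0 0 0 0 0 0")

```text
time_s: 12.8
tcp_pos: [0.5209, -0.1022, 0.2263]
eef_rot: [-2.498, -1.9, 0.002]
ft_force: [-9.8, 5.0, 6.3]
gripper_width: 0.0099
grip_force: 58.6
```

```bash
cat > lid.py <<'E'
from h import *
s=robot.state(); Mz=R.from_euler('z',-15.4,degrees=True).as_matrix()[:2,:2]; c=np.array([.569,-.059])
T=s['tcp_pos']-.019*R.from_rotvec(s['eef_rot']).as_matrix()[:,2]; l=Mz.T@(T[:2]-c)
print(s['time_s'],'bar local',l,T[2],'r',np.hypot(.105-l[0],T[2]-.11),'F',Mz.T@s['ft_force'][:2],s['ft_force'][2],s['gripper_width'],s['grip_force'])
print('angle by tcp',np.rad2deg(np.arctan2(T[2]-.11,.105-l[0]))-10.43)
for n in ('scene','side'):
    i,im,d=grab(n); P=cloud(i,d); L=(P[...,:2]-c)@Mz; z=P[...,2]; C=im.astype(int)
    m=(L[...,1]<.035)&(L[...,1]>-.145)&(L[...,0]>-.11)&(L[...,0]<.09)&(z>.118)&(C[...,0]-C[...,2]>40)
    X=np.c_[.105-L[m][:,0],z[m]]; k=np.ones(len(X),bool)
    if len(X)<50: print(n,len(X)); continue
    for _ in range(6):
        p=np.polyfit(X[k,0],X[k,1],1); e=X[:,1]-np.polyval(p,X[:,0]); k=abs(e)<max(.003,2*np.median(abs(e)))
    print(n,k.sum(),'lid deg',np.rad2deg(np.arctan(p[0])),'z at hinge',p[1],e[k].std())
E
python3 lid.py
```

```text
12.8 bar local [-0.03483755 -0.0544086 ] 0.24525974631091363 r 0.1945500925368056 F [-10.76573948   2.24498926] 6.297157908203603 0.009935419004429659 58.61789882183075
angle by tcp 33.616648383472004
scene 4421 lid deg 32.50418526444641 z at hinge 0.11108590167798714 0.0018293212421882214
side 1200 lid deg 32.44192100122827 z at hinge 0.11092925411165139 0.000777269641836932
```

Call:
servo_tool(rows="0 0.2 -0.06 0.35 0 0 0;0 0.22 -0.06 0.33 0 0 0;0 0.24 -0.07 0.31 0 0 0;0 0.26 -0.07 0.29 0 0 0;0 0.28 -0.08 0.27 0 0 0;0 0.3 -0.08 0.26 0 0 0;0 0.31 -0.09 0.25 0 0 0;0 0.32 -0.09 0.24 0 0 0;0 0.33 -0.09 0.23 0 0 0;0 0.34 -0.09 0.22 0 0 0;0 0 0 0 0 0 0;0 0 0 0 0 0 0")

```text
time_s: 13.9
tcp_pos: [0.5503, -0.1102, 0.2541]
eef_rot: [2.5, 1.902, 0.002]
ft_force: [-7.3, 4.7, 8.0]
gripper_width: 0.0099
grip_force: 58.7
```

```bash
python3 lid.py
```

```text
13.9 bar local [-0.00443506 -0.0543911 ] 0.27306878868889956 r 0.19638600473754894 F [-8.31603684  2.57555135] 8.007739026265886 0.009909599301692159 58.72429132461548
angle by tcp 45.7045353102488
scene 4922 lid deg 44.603009368881665 z at hinge 0.11121803471391739 0.00230711603246356
side 335 lid deg 44.36140698168918 z at hinge 0.1119577565562862 0.0006333326823794793
```

Call:
servo_tool(rows="0 0.12 -0.03 0.08 0 0 0;0 0 0 0 0 0 0;0 0 0 0 0 0 0;0 0 0 0 0 0 0;0 0 0 0 0 0 0;0 0 0 0 0 0 0;0 0 0 0 0 0 0;0 0 0 0 0 0 0")

```text
time_s: 14.67
tcp_pos: [0.5512, -0.1105, 0.2548]
eef_rot: [-2.5, -1.902, -0.002]
ft_force: [-7.0, 4.3, 7.2]
gripper_width: 0.0099
grip_force: 58.7
```

```bash
python3 lid.py; python3 - <<'E'
from h import *
ims=[cv2.resize(grab(n)[1],(400,300)) for n in ('side','scene')]
cv2.imwrite('pics/f.png',np.hstack(ims)[:,:,::-1]); print(robot.state()['tcp_pos'])
E
```

```text
14.6667 bar local [-0.00346369 -0.05437861] 0.2737652716506802 r 0.19642667032811198 F [-7.8707035   2.25097985] 7.18189647479228 0.009940252029973931 58.65818917751312
angle by tcp 46.053016279815175
scene 4888 lid deg 44.84841565784797 z at hinge 0.11138908405853967 0.002301202761695471
side 300 lid deg 44.79145741642247 z at hinge 0.11178489894919716 0.0005982319595541298
[ 0.5512368  -0.11049145  0.25475111]
```

View pics/f.png

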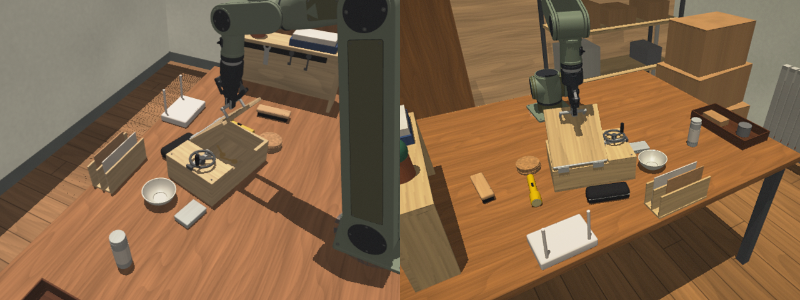

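The lid is held at about 45° in the gripper (left (235,110), right (578,110)), and the bystanders are where they were. I'm handing it in.

```bash
python3 -c "from workcell import sign_off; print(sign_off())"
```

```text
the job is handed in; nothing more can be done
None
```

The bolt is wound back against its stop, the lid is held at about 45° (44.8° by both cameras, 46° from the arm pose) with the gripper still closed on the pull bar, the bystanders look unmoved in the final picture, and the job is handed in at about 15 s.

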